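# Load the scan table and index it one click

## Task

Stand the orange printed bushing upright in the empty nest of the round indexing table and let it go. Then turn the table one click (60 degrees) anticlockwise, seen from above, so that the bushing comes to rest in front of the black scan head, still standing in its nest, and let go of the table; the red bar at its centre is its handle.

Things in the scene. Friction and masses are not known exactly. Their poses are not given: they have to be found in the camera images.
- bushing_orange_center (a point): Centre of the orange printed bushing, a loose upright round part 60 mm tall, 45 g: a shaft of 30 mm diameter on a foot flange of 44 mm diameter, 8 mm high. The point lies on its axis, 30 mm above its underside; z points up the shaft. A blue and a white bushing of the same shape stand nearby; all stand on the bench (height 0).
- nest (a point): Centre of the floor of the only empty nest on the indexing table: one of six black square trays, 64 mm wide inside, walls 7 mm above the floor. The other five hold fixed parts up to 30 mm tall. All lie 100 mm from the axis of the 296 mm aluminium disc and turn with it. z points up, x is parallel to the grip bar, +y points at the table's axis.
- grip_bar (a point): Middle of the red grip bar on the table's axis, which turns the table about the vertical z axis. The bar is 60 mm long along this point's x, 16 mm thick along its y, 34 mm tall (17 mm above and below this point), on a steel post 34 mm across. The disc's top lies 65 mm below this point.
- turntable (a joint): Table angle, rad, growing anticlockwise seen from above. It turns freely either way, with a click stop every 1.047 rad: 0 (start), 1.047 (the nest before the black scan head, which is 140 mm tall, 245 mm from the axis), 2.094 (one too far). A detent resists with up to about 0.15 N m and draws the table to the nearest stop when let go.
Not all that is in view belongs to the job. What is meant by the part that bears bushing_orange_center is not green, pink or purple, and is the larger of those in its own colour.

How it is judged:
By the outcome, as a careful person would: the job done as asked, in the order asked, and still so for the second after the job is handed in, with the robot touching nothing.
It also fails if it takes over 48 s, if anything falls off the work surface, if the arm or the gripper's body presses on something with over 40 N, if the wrist force passes 120 N, or if a joint passes its speed limit or range.

## Robot

A 7-joint arm with a two-finger parallel gripper is mounted at the origin on the work surface. World frame = base frame: x ahead of the robot, y to its left, z up, the work surface at z = 0. Lengths are in m, angles in degrees, forces in N, time in s.
With the tool pointing down it reaches from about 0.425 to 0.875 m from the base axis. Payload 4.7 kg.
Tool frame: the origin (TCP) lies midway between the tips of the shut fingers; the grasp point (between the pads) lies 19 mm behind it; z points along the fingers, x is the direction in which the jaws open and shut, and the axes are right-handed (so a half turn about z gives the same grasp; the last joint's range is limited). The gripper opens to 87 mm and grips with 3 to 60 N. Pads are 19 mm wide; open, the fingers measure 117 mm over their backs; the gripper's body (75 mm by 190 mm) begins 51 mm behind the grasp point.
Start: joints at [68.646, 18.392, -4.016, 83.108, 1.295, 78.541, -3.26], TCP at [0.245, -0.602, 0.183] pointing down, gripper open.
Joint ranges: [-163.93, 163.93], [-17.29, 119.83], [-79.2, 71.16], [3.27, 140.29], [-89.18, 269.18], [5.43, 117.66], [-154.24, 154.24]. Speed limits (degrees/s): [147.25, 147.25, 180, 180, 180, 180, 180].

## Interface

Orientations are given as [roll, pitch, yaw] about the fixed x, y, z axes, in that order (R = Rz(yaw) Ry(pitch) Rx(roll)).
In Python, from cell import telemetry, optics, env gives the robot as it stands.
- The arm moves only by the tool arm_command, never from a script. Its arguments are lists of equal length, an entry for each row: "translation": the shift along the tool's x, y, z in cm, a list of three; "twist": the turn about the tool's z in degrees. In form: {"translation": [[x, y, z], ...], "twist": [twist, ...]}. A call has 1 to 10 rows; each row shifts and turns the pose as measured when the row begins, along the tool's axes as they then stand; what a row does not reach is not made up. A row lasts 1/8 s, in which the tool goes at most 62.5 mm and 10.7 degrees, less where a joint would pass 70% of its speed; a pose out of reach is approached as far as the arm can. A call is refused whole if a number of a shift passes 6.25 or a number of a turn 10.7, either way. A call with a gripper value outside its range is refused whole. "grip" is the opening in per cent of the stroke, from 0 (shut) to 100 (fully open), set as the call begins (left out, the last holds). The fingers move at their own pace and stop on an object; "force" is the grip in N (left out, the last holds). Time passes only in rows, so rows that do not move let the fingers close. It gives the time, the measured TCP pose, the force and the opening at its end, in the units of the state.
- telemetry.get_obs(): the state, without advancing time (a new reading comes with each control period).
- optics.read_camera(name): name is "side" or "top" or "wrist"; returns a dict with "img" (480x640x3 uint8, blue, green, red), "fx", "fy", "cx", "cy" (pixels), "extrinsics" (4x4, takes a point from camera to world coordinates); the wrist camera has in their place "hand_eye" (4x4, takes a point from camera to tool coordinates, whose origin is the TCP and whose axes are the tool frame's). Camera axes: x right, y up, looking along -z (the intrinsics and any distortion apply to the point x, -y, -z); pixel columns grow to the right and rows downward; lengths in m; the calibration is good to about 2 mm. The wrist camera is an equidistant fisheye: a pixel r from the principal point sees the ray r / f radians off the axis. A picture is of the moment at which its call begins: read the wrist's pose just before it. There is no depth.
- env.sign_off(): hands the job in, once; it reports no verdict.
The state is a dict: "time_s": time; "qpos": joint angles; "joint_velocities": joint speeds; "effort": joint torques, N m; "tool_pos": TCP position; "tool_rot": TCP orientation; "force": force on the tool from outside, world axes, zero at the start; "wrist_torque": the same for the moment, N m; "grip_width": finger opening in m.
Only numpy, scipy, OpenCV 4.12 (cv2) and the standard library are available. Lean on these libraries where they do the work, as an engineer would, in place of code of your own. Each camera call takes 0.05 s, during which the arm holds its last target. There are 200 camera calls.

## Working session

There is one attempt and no reset: what is moved stays moved. The work goes in short steps, Python scripts to look and compute and a tool call to move; the robot and the scene stay as the last step left them, time stands still between calls to the robot, and variables do not carry over. Pictures are saved under pics/ and viewed, about 8 in all and at most 12, crops included, and the job is handed in when it is done.

Besides the shell and the picture viewer there is one more tool, called by a JSON object that holds its "op" and its "data". arm_command: Moves the arm, as the interface text tells. Its arguments: {"type":"object","properties":{"translation":{"type":"array","items":{"type":"array","items":{"type":"number"}}},"twist":{"type":"array","items":{"type":"number"}},"grip":{"type":"number"},"force":{"type":"number"}},"required":["translation","twist"]}

```bash
mkdir -p pics; ls; cat > h.py <<'E'
import numpy as np, cv2
from cell import telemetry, optics, env
def snap(name, fn):
    c=optics.read_camera(name); cv2.imwrite('pics/'+fn,c['img']); return c
E
python3 - <<'E'
from h import *
o=telemetry.get_obs(); print(o)
for n in ('top','side'):
    c=snap(n,n+'1.png'); print({k:np.round(v,4).tolist() if k=='extrinsics' else v for k,v in c.items() if k!='img'})
    np.save(n+'.npy',c,allow_pickle=True)
E
```

```text
pics
{'time_s': 0.0, 'qpos': array([68.64679106, 18.43903589, -4.01495631, 83.17573076,  1.2947695 ,
       78.54038823, -3.26092809]), 'joint_velocities': array([-0.087117  ,  0.0133374 ,  0.00910732, -0.0319155 ,  0.03491192,
       -0.10366796, -0.15435729]), 'effort': array([-1.12344583e-04, -4.91288495e+01, -4.04223762e-01, -3.12527919e+01,
       -6.41131564e-02,  4.37730260e-02,  1.89323346e-04]), 'tool_pos': array([ 0.24489305, -0.60141821,  0.18235451]), 'tool_rot': array([ 1.79994257e+02,  1.09925949e-01, -6.78385485e+01]), 'force': array([-1.12515579,  0.13061083, -0.13059904]), 'wrist_torque': array([-0.00507392,  0.01780385, -0.03641255]), 'grip_width': 0.0869370114369944}
{'fx': 468.77585915703094, 'fy': 468.77585915703094, 'cx': 321.4087056724108, 'cy': 236.77774207522492, 'extrinsics': [[-0.0037, 0.9907, -0.1362, 0.4092], [-0.9997, -0.0068, -0.0223, 0.066], [-0.023, 0.1361, 0.9904, 1.0069], [0.0, 0.0, 0.0, 1.0]]}
{'fx': 587.5972965560036, 'fy': 587.5972965560036, 'cx': 328.7975658981079, 'cy': 236.4306421433329, 'extrinsics': [[-0.6896, 0.4868, -0.5362, 0.0721], [-0.7241, -0.4532, 0.5199, 0.5557], [0.0101, 0.7468, 0.665, 0.7197], [0.0, 0.0, 0.0, 1.0]]}
```

View pics/top1.png

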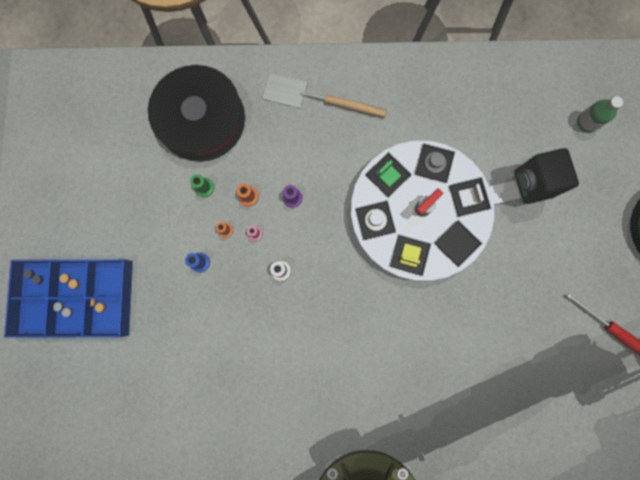

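View pics/side1.png

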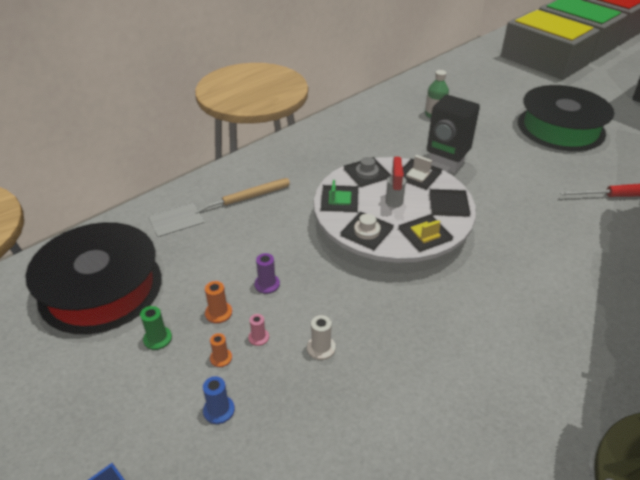

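The top view shows the large orange bushing at (246,194), the smaller orange one at (223,229), the red bar at (430,202), the empty nest at (458,243) and the scan head at (547,175). The side view shows the large orange bushing at (216,300), the bar at (397,172) and the nest at (450,203).

```bash
cat >> h.py <<'E'
def proj(c,P):
    E=c['extrinsics']; p=(np.asarray(P)-E[:3,3])@E[:3,:3]
    return np.c_[c['cx']+c['fx']*p[:,0]/-p[:,2], c['cy']+c['fy']*p[:,1]/p[:,2]]
def ring(r,z,n=48):
    a=np.arange(n)*2*np.pi/n; return np.c_[r*np.cos(a),r*np.sin(a),np.full(n,z)]
BUSH=np.vstack([ring(.022,0),ring(.022,.008),ring(.015,.06)])
BAR=np.array([[x,y,z] for x in(-.03,.03) for y in(-.008,.008) for z in(-.017,.017)])
def feat(pts):
    h=cv2.convexHull(pts.astype(np.float32)); m=cv2.moments(h); A=m['m00']
    return np.array([m['m10']/A,m['m01']/A,m['mu20']/A/8,m['mu11']/A/8,m['mu02']/A/8]),A
def blob(img,seed,f,rad=25):
    hsv=cv2.cvtColor(img,cv2.COLOR_BGR2HSV); m=f(hsv[...,0].astype(int),hsv[...,1],hsv[...,2]).astype(np.uint8)
    n,l,s,_=cv2.connectedComponentsWithStats(m)
    ys,xs=np.nonzero(l); d=np.hypot(xs-seed[0],ys-seed[1]); k=d<rad
    i=np.bincount(l[ys[k],xs[k]]).argmax()
    ct,_=cv2.findContours((l==i).astype(np.uint8),0,2); return max(ct,key=len)[:,0]
def place(M,p):
    c,s=np.cos(p[3]),np.sin(p[3]); return M@np.array([[c,s,0],[-s,c,0],[0,0,1]])+p[:3]
E
python3 - <<'E'
from h import *
from scipy.optimize import least_squares as LS
C={n:np.load(n+'.npy',allow_pickle=True).item() for n in('top','side')}
org=lambda h,s,v:(h>3)&(h<20)&(s>130)&(v>60)
red=lambda h,s,v:((h<8)|(h>172))&(s>140)&(v>70)
def run(f,seeds,M,p0,full,names=('top','side')):
    F={n:feat(blob(C[n]['img'],seeds[n],f)) for n in names}
    def res(q):
        p=full(q); return np.concatenate([feat(proj(C[n],place(M,p)))[0]-F[n][0] for n in names])
    r=LS(res,p0); print(np.round(full(r.x),4),'res',np.round(r.fun,2),[ (round(F[n][1]),round(feat(proj(C[n],place(M,full(r.x))))[1])) for n in names]); return full(r.x)
sb={'top':(246,194),'side':(216,300)}
bz=lambda q:[q[0],q[1],0,0]
run(org,sb,BUSH,[.5,.2],bz); 
for n in sb: run(org,sb,BUSH,[.5,.2],bz,(n,))
p=min((run(red,{'top':(430,202),'side':(397,172)},BAR,[.45,-.15,.12,a],lambda q:q) for a in (0.8,-.8)),key=lambda p:0)
E
```

```text
[0.6397 0.2493 0.     0.    ] res [ 0.01 -0.3   0.75  0.1   0.82  0.2   0.05  1.06  0.24  1.91] [(307, 387), (842, 985)]
[0.6389 0.2494 0.     0.    ] res [-0.02  0.07  0.75  0.1   0.81] [(307, 387)]
[0.6402 0.2497 0.     0.    ] res [-0.19 -0.01  1.06  0.25  1.91] [(842, 985)]
[ 0.6148 -0.1421  0.0844  0.7765] res [ 6.61 -4.24  1.86  7.74  1.4  -0.79 11.02 11.21 -0.2   0.75] [(162, 401), (136, 681)]
[ 0.5642 -0.0575  0.2111 -0.7873] res [-25.59   8.51   4.1   -3.61   4.43  -5.31 -18.56   1.02  -0.    11.51] [(162, 385), (136, 480)]
```

```bash
cat > m.py <<'E'
from h import *
from scipy.optimize import least_squares as LS
C={n:np.load(n+'.npy',allow_pickle=True).item() for n in('top','side')}
red=lambda h,s,v:((h<9)|(h>168))&(s>110)&(v>40)
F={}
for n,s in {'top':(430,202),'side':(397,172)}.items():
    b=blob(C[n]['img'],s,red); F[n]=feat(b)[0]; print(n,b.min(0),b.max(0),feat(b),cv2.boxPoints(cv2.minAreaRect(b)).tolist())
best=None
for a in (0,.4,.8,1.2,1.6,2,2.4,2.8):
    res=lambda p:np.concatenate([feat(proj(C[n],place(BAR,p)))[0]-F[n] for n in C])
    r=LS(res,[.62,-.17,.13,a],x_scale=[.01,.01,.01,.1])
    if best is None or r.cost<best.cost: best=r
p=best.x; print(np.round(p,4),np.round(best.fun,2))
# disc check: bright-disc ellipse in the top view
hs=cv2.cvtColor(C['top']['img'],cv2.COLOR_BGR2HSV)
for z in (p[2]-.065,):
    for n in C:
        print(n,'disc centre px',proj(C[n],[[p[0],p[1],z]]),'disc bbox',proj(C[n],ring(.148,z)+[p[0],p[1],0]).min(0),proj(C[n],ring(.148,z)+[p[0],p[1],0]).max(0))
        for s in(1,-1):
            q=place(np.array([[0,s*.1,-.065]]),p); print(q,proj(C[n],q))
SQ=np.array([[-.032,-.132,-.065],[.032,-.132,-.065],[.032,-.068,-.065],[-.032,-.068,-.065]])
v=[]
for n in C:
    im=C[n]['img'].copy()
    for M in (ring(.148,-.065),SQ,SQ*[1,-1,1]): cv2.polylines(im,[np.round(proj(C[n],place(M,p))*16).astype(int)],True,(255,255,0),1,shift=4)
    cv2.polylines(im,[cv2.convexHull(np.round(proj(C[n],place(BAR,p))*16).astype(int))],True,(0,255,0),1,shift=4)
    u,w=proj(C[n],[p[:3]])[0].astype(int); v.append(cv2.resize(im[w-80:w+120,u-100:u+100],(400,400)))
cv2.imwrite('pics/ov.png',np.hstack(v))
E
python3 m.py
```

```text
top [417 189] [441 213] (array([429.02270884, 201.3649635 ,   4.46298298,  -3.8800151 ,
         4.37289806]), 205.5) [[416.5000305175781, 208.49998474121094], [437.0000305175781, 187.99998474121094], [442.5000305175781, 193.49998474121094], [422.0000305175781, 213.99998474121094]]
side [394 157] [403 188] (array([ 3.97892427e+02,  1.72532201e+02,  6.73403129e-01, -1.43184226e-02,
        8.69977750e+00]), 235.5) [[394.0, 157.0], [403.0, 157.0], [403.0, 188.0], [394.0, 188.0]]
[ 0.5993 -0.1279  0.1097  2.0401] [ 2.74  0.38  5.68 -0.99 -0.82  1.28  1.65  1.8  -2.97  2.06]
top disc centre px [[424.98209225 208.51039988]] disc bbox [353.69966206 139.9842432 ] [496.74834749 279.93158803]
[[ 0.51014122 -0.17314952  0.04470442]] [[448.60835211 251.05700729]]
[[ 0.68851835 -0.08269732  0.04470442]] [[401.98523551 167.0972333 ]]
side disc centre px [[396.17738892 202.71588096]] disc bbox [316.21819854 157.56085805] [477.42057506 258.09309587]
[[ 0.51014122 -0.17314952  0.04470442]] [[449.83660541 214.61827966]]
[[ 0.68851835 -0.08269732  0.04470442]] [[344.86563308 191.33418336]]
```

View pics/ov.png

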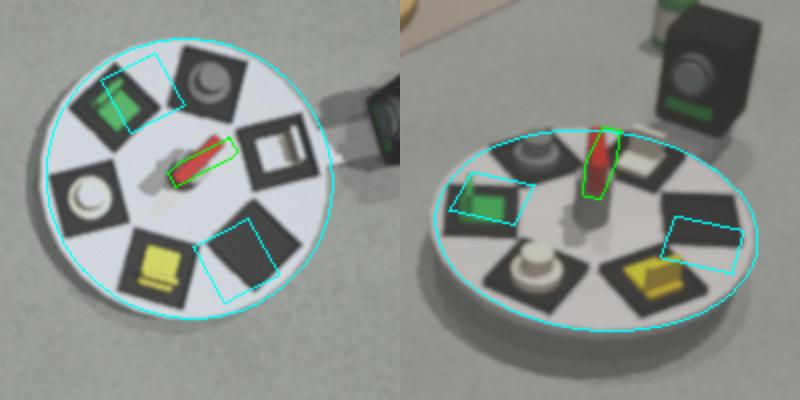

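The overlay shows the bar fit is off in yaw: the bar lies at about -45° and runs end-on in the side view. float32 finite differences are the likely cause. I'll refit with a larger step and add the nest tray.

```bash
sed -i 's/x_scale=\[.01,.01,.01,.1\])/x_scale=[.01,.01,.01,.1],diff_step=3e-3,loss="linear")/' m.py
cat >> m.py <<'E'
# tray quad: dark blob fit for floor-plane centre (outer size free)
dark=lambda h,s,v:(v<75)
for n,s in {'top':(458,243),'side':(450,203)}.items():
    b=blob(C[n]['img'],s,dark,12); print(n,'tray',feat(b), cv2.approxPolyDP(cv2.convexHull(b),3,True)[:,0].tolist())
    for z in (-.065,-.058): print(feat(proj(C[n],place((SQ+[0,0,z+.065])*1,p)))[0][:2],feat(proj(C[n],place((SQ+[0,0,z+.065])*[1,-1,1],p)))[0][:2])
    Wt=(hs[...,2]>165)
E
python3 m.py
```

```text
top [417 189] [441 213] (array([429.02270884, 201.3649635 ,   4.46298298,  -3.8800151 ,
         4.37289806]), 205.5) [[416.5000305175781, 208.49998474121094], [437.0000305175781, 187.99998474121094], [442.5000305175781, 193.49998474121094], [422.0000305175781, 213.99998474121094]]
side [394 157] [403 188] (array([ 3.97892427e+02,  1.72532201e+02,  6.73403129e-01, -1.43184226e-02,
        8.69977750e+00]), 235.5) [[394.0, 157.0], [403.0, 157.0], [403.0, 188.0], [394.0, 188.0]]
[ 0.5991 -0.1221  0.1154 -0.7347] [ 0.39 -0.06  1.77 -2.26  3.28 -0.19  0.4   0.88  0.83  3.05]
top disc centre px [[422.72365959 208.10024246]] disc bbox [351.03904626 139.19517042] [494.89764431 279.9335049 ]
[[ 0.66613189 -0.04794591  0.05044601]] [[385.99345653 176.88207891]]
[[ 0.53206072 -0.19635387  0.05044601]] [[460.2806391  240.02110952]]
side disc centre px [[394.45528871 201.65150566]] disc bbox [313.98544723 156.33188399] [476.20273154 257.30407458]
[[ 0.66613189 -0.04794591  0.05044601]] [[340.09822075 202.10901153]]
[[ 0.53206072 -0.19635387  0.05044601]] [[448.54760952 201.19622808]]
top tray (array([4.57492790e+02, 2.43139168e+02, 1.05573585e+01, 9.38649446e-02,
       1.00372755e+01]), 994.0) [[457, 222], [480, 243], [459, 264], [436, 243]]
[460.30045268 240.11517693] [386.01038106 176.97034067]
[461.23362724 239.67069088] [386.39337936 176.08563158]
side tray (array([435.9327695 , 218.3325979 ,  32.61372149, -12.1733613 ,
        27.40658892]), 2719.5) [[464, 191], [468, 215], [450, 239], [419, 250], [400, 229], [431, 190]]
[448.62083659 201.51338103] [340.10096871 202.42988489]
[449.17748504 198.51256172] [340.18884224 199.41828683]
```

View pics/ov.png

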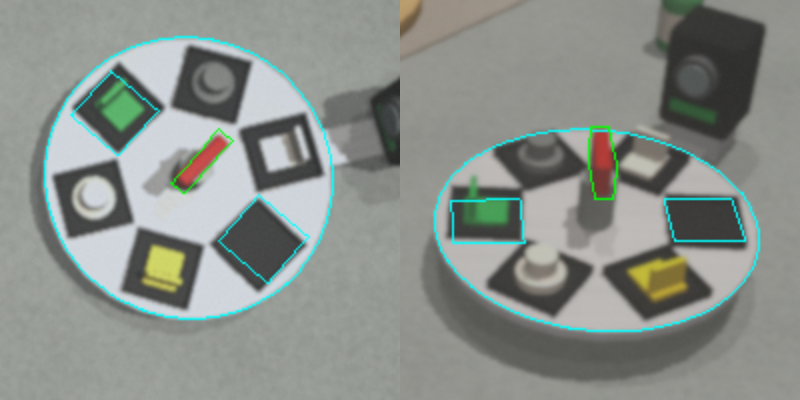

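Overlay now matches: disc, bar and tray line up, with the tray a few degrees further round. Next I refine yaw from the tray centroid and plan the first move.

```bash
cat >> h.py <<'E'
def unproj(c,u,v,z):
    E=c['extrinsics']; d=E[:3,:3]@np.array([(u-c['cx'])/c['fx'],-(v-c['cy'])/c['fy'],-1]); t=(z-E[2,3])/d[2]
    return E[:3,3]+t*d
def plan(x,y,z,yaw,step=5.5,n=None):
    o=telemetry.get_obs(); p=o['tool_pos']; f=o['tool_rot'][2]; T=np.array([x,y,z]); d=(T-p)*100; w=(yaw-f+180)%360-180
    N=n or int(max(np.ceil(np.linalg.norm(d)/step),np.ceil(abs(w)/10),1)); R=[];W=[]
    for i in range(N):
        a=np.radians(f+w*i/N); e=d/N
        R.append([round(float(k),1 if N>1 else 2) for k in (e[0]*np.cos(a)+e[1]*np.sin(a), e[0]*np.sin(a)-e[1]*np.cos(a), -e[2])]); W.append(round(float(-w/N),1))
    print('t',round(o['time_s'],2),'pos',np.round(p,4),'rot',np.round(o['tool_rot'],1),'F',np.round(o['force'],1),'g',round(o['grip_width'],4),'N',N)
    for i in range(0,N,10): print(R[i:i+10],W[i:i+10])
E
python3 - <<'E'
from h import *
C={n:np.load(n+'.npy',allow_pickle=True).item() for n in('top','side')}
for z in (.05,.054,.058):
    q=unproj(C['top'],457.5,243.1,z); d=q[:2]-[.5991,-.1221]; print(q,np.hypot(*d),np.degrees(np.arctan2(*d[::-1])))
plan(.64,.2495,.14,45)
E
```

```text
[ 0.52581342 -0.190554    0.05      ] 0.10028395669135026 -136.95271562510231
[ 0.52532583 -0.18948138  0.054     ] 0.09991435859884869 -137.59309743421517
[ 0.52483823 -0.18840876  0.058     ] 0.09955733358756226 -138.23815329184288
t 0.1 pos [ 0.2449 -0.6015  0.1824] rot [ 1.80e+02  1.00e-01 -6.78e+01] F [-0.2  0.5 -0.2] g 0.0868 N 18
[[-3.6, -3.8, 0.2], [-3.1, -4.2, 0.2], [-2.6, -4.5, 0.2], [-2.1, -4.8, 0.2], [-1.6, -5.0, 0.2], [-1.0, -5.1, 0.2], [-0.5, -5.2, 0.2], [0.1, -5.2, 0.2], [0.7, -5.2, 0.2], [1.2, -5.1, 0.2]] [-6.3, -6.3, -6.3, -6.3, -6.3, -6.3, -6.3, -6.3, -6.3, -6.3]
[[1.8, -4.9, 0.2], [2.3, -4.7, 0.2], [2.8, -4.4, 0.2], [3.2, -4.1, 0.2], [3.7, -3.7, 0.2], [4.1, -3.3, 0.2], [4.4, -2.8, 0.2], [4.7, -2.3, 0.2]] [-6.3, -6.3, -6.3, -6.3, -6.3, -6.3, -6.3, -6.3]
```

{"op": "arm_command", "data": {"translation": [[-3.6,-3.8,0],[-3.1,-4.2,0],[-2.6,-4.5,0],[-2.1,-4.8,0],[-1.6,-5,0],[-1,-5.1,0],[-0.5,-5.2,0],[0.1,-5.2,0],[0.7,-5.2,0],[1.2,-5.1,0]], "twist": [-6.3,-6.3,-6.3,-6.3,-6.3,-6.3,-6.3,-6.3,-6.3,-6.3], "grip": 70}}

```text
time_s: 1.35
tool_pos: [0.4601, -0.1127, 0.1782]
tool_rot: [-179.8, 0.3, -3.3]
force: [1.1, -0.5, 0.4]
grip_width: 0.0607
```

```bash
python3 -c "
from h import *
plan(.64,.2495,.14,45)"
```

```text
t 1.35 pos [ 0.4601 -0.1127  0.1782] rot [-179.8    0.3   -3.3] F [ 1.1 -0.5  0.4] g 0.0607 N 8
[[2.0, -4.6, 0.5], [2.5, -4.4, 0.5], [2.9, -4.1, 0.5], [3.3, -3.8, 0.5], [3.7, -3.4, 0.5], [4.1, -3.0, 0.5], [4.3, -2.6, 0.5], [4.6, -2.1, 0.5]] [-6.0, -6.0, -6.0, -6.0, -6.0, -6.0, -6.0, -6.0]
```

{"op": "arm_command", "data": {"translation": [[2,-4.6,0],[2.5,-4.4,0.3],[2.9,-4.1,0.5],[3.3,-3.8,0.5],[3.7,-3.4,0.5],[4.1,-3,0.5],[4.3,-2.6,0.5],[4.6,-2.1,0.5],[0,0,0]], "twist": [-6,-6,-6,-6,-6,-6,-6,-6,0]}}

```text
time_s: 2.48
tool_pos: [0.6388, 0.2645, 0.1394]
tool_rot: [-179.4, 0.3, 46.5]
force: [-0.5, -0.2, -0.3]
grip_width: 0.0609
```

```bash
python3 -c "
from h import *
plan(.64,.2495,.1,45)
c=snap('wrist','w1.png');print({k:v for k,v in c.items() if k!='img'})"
```

```text
t 2.48 pos [0.6388 0.2645 0.1394] rot [-179.4    0.3   46.5] F [-0.5 -0.2 -0.3] g 0.0609 N 1
[[-1.0, 1.12, 3.94]] [1.5]
{'fx': 371.64829954431775, 'fy': 371.64829954431775, 'cx': 321.601024551482, 'cy': 231.42975944343428, 'hand_eye': array([[ 9.99999935e-01,  3.43845962e-04,  1.12716813e-04,
        -9.65931224e-04],
       [ 3.61790660e-04, -9.55712329e-01, -2.94302248e-01,
        -8.18076408e-02],
       [ 6.53020885e-06,  2.94302269e-01, -9.55712391e-01,
        -2.01834522e-01],
       [ 0.00000000e+00,  0.00000000e+00,  0.00000000e+00,
         1.00000000e+00]])}
```

View pics/w1.png

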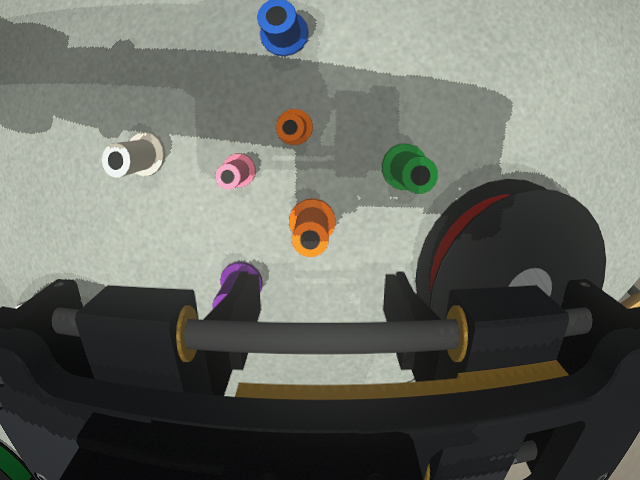

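Wrist view: the orange bushing is between and ahead of the jaws, with its top at (310,240) and foot at (312,218). The spool lies to the right, so I check its height against the gripper body.

```bash
cat >> h.py <<'E'
def wray(c,o,u,v,z):
    from scipy.spatial.transform import Rotation as Ro
    d=np.array([(u-c['cx'])/c['fx'],(v-c['cy'])/c['fy']]); r=np.hypot(*d); s=np.sin(r)/r if r>0 else 1
    ray=np.array([d[0]*s,-d[1]*s,-np.cos(r)]); H=c['hand_eye']; R=Ro.from_euler('xyz',o['tool_rot'],degrees=True).as_matrix()
    O=o['tool_pos']+R@H[:3,3]; D=R@H[:3,:3]@ray; return O+(z-O[2])/D[2]*D
E
python3 - <<'E'
from h import *
C={n:np.load(n+'.npy',allow_pickle=True).item() for n in('top','side')}
for z in (.05,.06,.07,.08,.09): print(z,unproj(C['top'],194,108,z)[:2],unproj(C['side'],92,262,z)[:2])
o=telemetry.get_obs(); c=optics.read_camera('wrist')
print(wray(c,o,310,240,.06),wray(c,o,312,218,.006)); b=blob(c['img'],(312,220),lambda h,s,v:(h>3)&(h<20)&(s>130)&(v>60)); print(b.min(0),b.max(0))
E
```

```text
0.05 [0.82289732 0.36124846] [0.8289998  0.35680483]
0.06 [0.81857353 0.35816317] [0.81769742 0.35977525]
0.07 [0.81424973 0.35507788] [0.80639505 0.36274567]
0.08 [0.80992593 0.3519926 ] [0.79509267 0.3657161 ]
0.09 [0.80560214 0.34890731] [0.78379029 0.36868652]
[0.64013473 0.24592302 0.06      ] [0.63713352 0.24871529 0.006     ]
[291 196] [336 253]
```

{"op": "arm_command", "data": {"translation": [[-0.5,0.5,0.5],[-0.6,0.7,1],[0,0,1],[0,0,0]], "twist": [1.5,0,0,0]}}

```text
time_s: 3.08
tool_pos: [0.6414, 0.2347, 0.1146]
tool_rot: [-179.9, 0.5, 44.0]
force: [-0.4, -0.7, 0.8]
grip_width: 0.0612
```

```bash
python3 -c "
from h import *
plan(.64,.2485,.023,45,n=5)"
```

```text
t 3.08 pos [0.6414 0.2347 0.1146] rot [-179.9    0.5   44. ] F [-0.4 -0.7  0.8] g 0.0612 N 5
[[0.2, -0.2, 1.8], [0.2, -0.2, 1.8], [0.2, -0.2, 1.8], [0.2, -0.2, 1.8], [0.2, -0.2, 1.8]] [-0.2, -0.2, -0.2, -0.2, -0.2]
```

{"op": "arm_command", "data": {"translation": [[0.9,-1.1,0.5],[0,0,0],[0,0,0],[0,0,0]], "twist": [-1,0,0,0]}}

```text
time_s: 3.58
tool_pos: [0.6399, 0.2515, 0.1099]
tool_rot: [-179.9, 0.4, 45.2]
force: [0.6, -0.0, 0.2]
grip_width: 0.0607
```

```bash
python3 -c "
from h import *
print(telemetry.get_obs()['joint_velocities'])
plan(.64,.2485,.023,45,n=5)"
```

```text
[-0.10851686  0.08391802  0.1070501  -0.24222364  0.30883693  0.1287351
 -0.03543552]
t 3.58 pos [0.6399 0.2515 0.1099] rot [-179.9    0.4   45.2] F [ 0.6 -0.   0.2] g 0.0607 N 5
[[-0.0, 0.0, 1.7], [-0.0, 0.0, 1.7], [-0.0, 0.0, 1.7], [-0.0, 0.0, 1.7], [-0.0, 0.0, 1.7]] [0.0, 0.0, 0.0, 0.0, 0.0]
```

{"op": "arm_command", "data": {"translation": [[-0.2,0.2,1.5],[0,0,1.5],[0,0,1.5],[0,0,1.5],[0,0,1.5],[0,0,0.8],[0,0,0]], "twist": [0,0,0,0,0,0,0]}}

```text
time_s: 4.45
tool_pos: [0.6384, 0.2468, 0.0191]
tool_rot: [-179.9, 0.6, 45.1]
force: [0.7, 0.3, 0.2]
grip_width: 0.061
```

```bash
python3 -c "
from h import *
plan(.64,.2485,.023,45,n=1)"
```

```text
t 4.45 pos [0.6384 0.2468 0.0191] rot [-179.9    0.6   45.1] F [0.7 0.3 0.2] g 0.061 N 1
[[0.23, -0.01, -0.39]] [0.1]
```

Within about 2 mm; close with a moderate force after a small correction.

{"op": "arm_command", "data": {"translation": [[0.2,0,-0.4],[0,0,0]], "twist": [0,0]}}

```text
time_s: 4.7
tool_pos: [0.6408, 0.249, 0.0245]
tool_rot: [-179.9, 0.5, 45.1]
force: [-0.5, -0.1, -0.1]
grip_width: 0.0613
```

{"op": "arm_command", "data": {"translation": [[0,0,0],[0,0,0],[0,0,0],[0,0,0],[0,0,0],[0,0,0]], "twist": [0,0,0,0,0,0], "grip": 15, "force": 15}}

```text
time_s: 5.45
tool_pos: [0.6414, 0.2492, 0.0257]
tool_rot: [-179.9, 0.4, 45.1]
force: [0.4, 0.7, 0.0]
grip_width: 0.0148
```

{"op": "arm_command", "data": {"translation": [[0,0,-1],[0,0,-2],[0,0,-3],[0,0,-4],[0,0,-4],[0,0,-3],[0,0,-1],[0,0,0],[0,0,0]], "twist": [0,0,0,0,0,0,0,0,0]}}

```text
time_s: 6.58
tool_pos: [0.6424, 0.2513, 0.2197]
tool_rot: [179.9, 0.1, 45.2]
force: [0.8, 0.7, -0.3]
grip_width: 0.0131
```

```bash
python3 -c "
from h import *
plan(.5255,-.19,.21,42.7)
snap('wrist','w2.png')"
```

```text
t 6.58 pos [0.6424 0.2513 0.2197] rot [1.799e+02 1.000e-01 4.520e+01] F [ 0.8  0.7 -0.3] g 0.0131 N 9
[[-4.4, 2.5, 0.1], [-4.4, 2.6, 0.1], [-4.4, 2.6, 0.1], [-4.4, 2.6, 0.1], [-4.3, 2.6, 0.1], [-4.3, 2.6, 0.1], [-4.3, 2.7, 0.1], [-4.3, 2.7, 0.1], [-4.3, 2.7, 0.1]] [0.3, 0.3, 0.3, 0.3, 0.3, 0.3, 0.3, 0.3, 0.3]
```

View pics/w2.png

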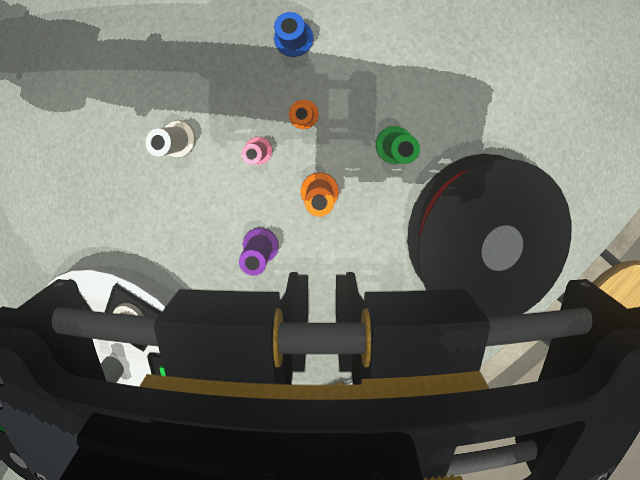

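Missed: the jaws are at 13 mm and empty, and the bushing still stands at (319,203). Relocating it with all views.

```bash
cat > b.py <<'E'
from h import *
from scipy.optimize import least_squares as LS
from scipy.spatial.transform import Rotation as Ro
org=lambda h,s,v:(h>3)&(h<20)&(s>130)&(v>60)
def wproj(c,o,P):
    R=Ro.from_euler('xyz',o['tool_rot'],degrees=True).as_matrix(); H=c['hand_eye']
    q=((P-o['tool_pos'])@R-H[:3,3])@H[:3,:3]; r=np.hypot(q[:,0],q[:,1]); t=np.arctan2(r,-q[:,2])/r*c['fx']
    return np.c_[c['cx']+q[:,0]*t,c['cy']-q[:,1]*t]
def locate(n,seed):
    o=telemetry.get_obs(); c=optics.read_camera(n); f=feat(blob(c['img'],seed,org))[0][:2]
    pr=(lambda P:wproj(c,o,P)) if n=='wrist' else (lambda P:proj(c,P))
    r=LS(lambda q:feat(pr(BUSH+[q[0],q[1],0]))[0][:2]-f,[.64,.25],diff_step=1e-3); return r.x,f
if __name__=='__main__':
    for n,s in (('wrist',(320,190)),('top',(246,194)),('side',(216,300))): print(n,*locate(n,s))
    snap('side','s2.png'); print(telemetry.get_obs()['tool_pos'])
E
python3 b.py
```

```text
wrist [0.63898062 0.24912225] [319.29401503 193.66062802]Traceback (most recent call last):
  File "b.py", line 14, in <module>
    for n,s in (('wrist',(320,190)),('top',(246,194)),('side',(216,300))): print(n,*locate(n,s))
                                                                                    ~~~~~~^^^^^
  File "b.py", line 10, in locate
    o=telemetry.get_obs(); c=optics.read_camera(n); f=feat(blob(c['img'],seed,org))[0][:2]
                                                           ~~~~^^^^^^^^^^^^^^^^^^^
  File "h.py", line 19, in blob
    i=np.bincount(l[ys[k],xs[k]]).argmax()
ValueError: attempt to get argmax of an empty sequence
```

```bash
python3 - <<'E'
from h import *
o=telemetry.get_obs(); c=snap('side','s2.png'); print(proj(c,[o['tool_pos'],[.64,.249,0],[.64,.249,.06]]))
E
```

```text
[[197.68856028 205.57308693]
 [218.58141995 312.50451089]
 [214.10434012 286.69791764]]
```

View pics/s2.png

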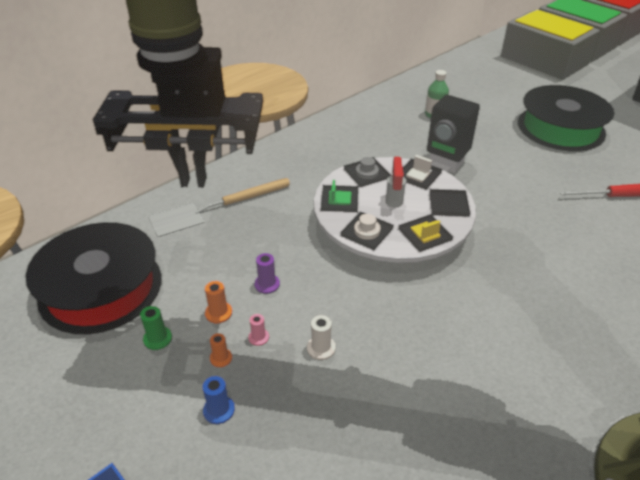

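Side view: the fingertips appear at (193,184), but the reported TCP projects to (198,206). So the real tips are about 4 cm above the reported TCP, which explains the miss over the bushing's top. Quantifying that.

```bash
python3 - <<'E'
from h import *
from b import wproj
o=telemetry.get_obs(); c=snap('side','s3.png'); t=o['tool_pos']
for dz in (0,.02,.03,.04,.05,.06): print(dz,proj(c,[t+[0,0,dz]]).round(1))
w=optics.read_camera('wrist')
from scipy.spatial.transform import Rotation as Ro
R=Ro.from_euler('xyz',o['tool_rot'],degrees=True).as_matrix()
for dz in (0,.02,.03,.04,.05):
    print(dz,wproj(w,o,t+np.array([[s*.0066,y,-dz] for s in(-1,1) for y in(-.0095,.0095)])@R.T).round(0).tolist())
# bushing size in wrist image vs z offset
from h import BUSH
hsv=lambda h,s,v:(h>3)&(h<20)&(s>130)&(v>60)
b=blob(w['img'],(320,190),hsv); print('obs',b.max(0)-b.min(0)+1)
for dz in (0,.02,.04,.06):
    o2=dict(o,tool_pos=t+[0,0,dz]); q=wproj(w,o2,BUSH+[.639,.249,0]); print(dz,(q.max(0)-q.min(0)).round(1),q.mean(0).round(1))
tp=optics.read_camera('top'); 
for dz in(0,.04): print('top',proj(tp,[t+[0,0,dz]]))
im=cv2.resize(c['img'][100:240,100:290],(760,560),interpolation=2); cv2.imwrite('pics/s3.png',im)
E
```

```text
0 [[197.7 205.5]]
0.02 [[195.6 193.7]]
0.03 [[194.5 187.7]]
0.04 [[193.4 181.6]]
0.05 [[192.3 175.4]]
0.06 [[191.2 169. ]]
0 [[312.0, 248.0], [312.0, 278.0], [335.0, 248.0], [334.0, 278.0]]
0.02 [[311.0, 261.0], [311.0, 293.0], [336.0, 261.0], [336.0, 293.0]]
0.03 [[310.0, 268.0], [311.0, 302.0], [337.0, 268.0], [336.0, 302.0]]
0.04 [[310.0, 276.0], [310.0, 311.0], [338.0, 276.0], [337.0, 311.0]]
0.05 [[309.0, 286.0], [310.0, 322.0], [338.0, 285.0], [338.0, 322.0]]
obs [38 45]
0 [38.9 44.8] [319.2 195. ]
0.02 [37.2 42.3] [319.3 191.5]
0.04 [35.6 40. ] [319.4 188.3]
0.06 [34.1 37.9] [319.6 185.4]
top [[224.9414502  166.31369498]]
top [[219.46231977 159.42952595]]
```

View pics/s3.png

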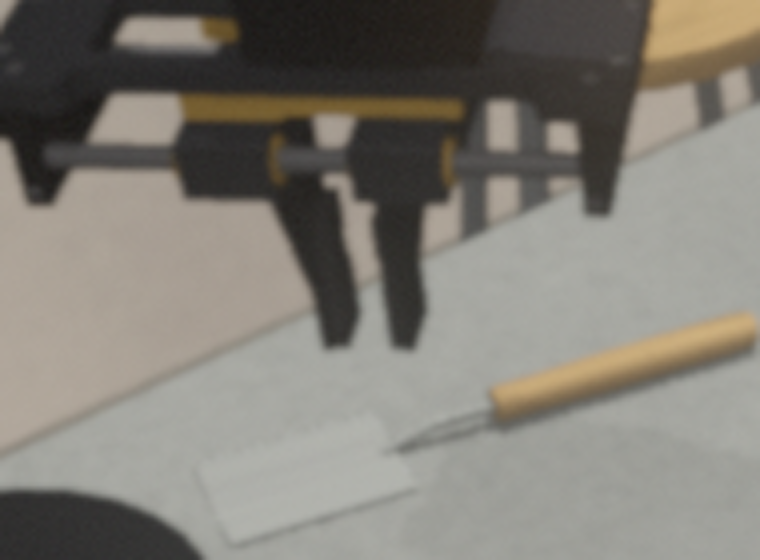

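The images agree: the true tips lie about 33 mm behind the reported TCP. So I'll aim for tool z ≈ -0.010 and approach in checked steps.

{"op": "arm_command", "data": {"translation": [[-0.3,-0.1,2],[0,0,3],[0,0,3],[0,0,3],[0,0,2],[0,0,1],[0,0,0],[0,0,0]], "twist": [0,0,0,0,0,0,0,0], "grip": 70}}

```text
time_s: 7.92
tool_pos: [0.6413, 0.2507, 0.0772]
tool_rot: [179.9, -0.2, 45.2]
force: [-0.3, -0.9, 0.1]
grip_width: 0.0608
```

```bash
python3 -c "
from h import *
plan(.6395,.249,-.01,45,n=1)"
```

```text
t 7.92 pos [0.6413 0.2507 0.0772] rot [179.9  -0.2  45.2] F [-0.3 -0.9  0.1] g 0.0608 N 1
[[-0.24, -0.01, 8.72]] [0.2]
```

{"op": "arm_command", "data": {"translation": [[-0.2,0,1.5],[0,0,2],[0,0,1.7],[0,0,1.3],[0,0,0.8],[0,0,0.4],[0,0,0],[0,0,0]], "twist": [0,0,0,0,0,0,0,0]}}

```text
time_s: 8.93
tool_pos: [0.6408, 0.2497, -0.0041]
tool_rot: [179.9, -0.2, 45.2]
force: [-0.7, 0.3, 1.2]
grip_width: 0.0607
```

```bash
python3 -c "
from h import *
plan(.6395,.249,-.01,45,n=1)"
```

```text
t 8.93 pos [ 0.6408  0.2497 -0.0041] rot [179.9  -0.2  45.2] F [-0.7  0.3  1.2] g 0.0607 N 1
[[-0.14, -0.04, 0.59]] [0.2]
```

{"op": "arm_command", "data": {"translation": [[-0.1,0,0.5],[0,0,0]], "twist": [0,0]}}

```text
time_s: 9.18
tool_pos: [0.6406, 0.2491, -0.0086]
tool_rot: [179.8, -0.3, 45.2]
force: [-0.5, -0.6, -0.3]
grip_width: 0.0607
```

{"op": "arm_command", "data": {"translation": [[0,0,0],[0,0,0],[0,0,0],[0,0,0],[0,0,0],[0,0,0]], "twist": [0,0,0,0,0,0], "grip": 15, "force": 15}}

```text
time_s: 9.93
tool_pos: [0.6409, 0.2493, -0.0081]
tool_rot: [179.8, -0.4, 45.2]
force: [0.0, -0.1, 0.3]
grip_width: 0.0286
```

{"op": "arm_command", "data": {"translation": [[0,0,-1],[0,0,-2],[0,0,-3],[0,0,-4],[0,0,-3.5],[0,0,-2],[0,0,-0.5],[0,0,0]], "twist": [0,0,0,0,0,0,0,0]}}

```text
time_s: 10.92
tool_pos: [0.6398, 0.2498, 0.1633]
tool_rot: [179.7, -0.5, 45.2]
force: [0.3, -0.6, 0.1]
grip_width: 0.0288
```

```bash
python3 -c "
from h import *
plan(.5255,-.19,.165,42.7,step=4.7)"
```

```text
t 10.93 pos [0.6398 0.2498 0.1633] rot [179.7  -0.5  45.2] F [ 0.3 -0.6  0.1] g 0.0288 N 10
[[-3.9, 2.3, -0.0], [-3.9, 2.3, -0.0], [-3.9, 2.3, -0.0], [-3.9, 2.3, -0.0], [-3.9, 2.4, -0.0], [-3.9, 2.4, -0.0], [-3.9, 2.4, -0.0], [-3.9, 2.4, -0.0], [-3.8, 2.4, -0.0], [-3.8, 2.4, -0.0]] [0.3, 0.3, 0.3, 0.3, 0.3, 0.3, 0.3, 0.3, 0.3, 0.3]
```

Held (28.8 mm). Moving gently, with a ramp.

{"op": "arm_command", "data": {"translation": [[-1.5,0.9,0],[-3,1.8,-0.1],[-3.9,2.3,-0.1],[-3.9,2.3,-0.1],[-3.9,2.4,0],[-3.9,2.4,0],[-3.9,2.4,0],[-3.5,2.2,0],[-2.5,1.6,0],[-1.5,0.9,0]], "twist": [0.3,0.3,0.3,0.3,0.3,0.3,0.3,0.3,0,0]}}

```text
time_s: 12.18
tool_pos: [0.5276, -0.1313, 0.1503]
tool_rot: [-179.4, 0.7, 42.0]
force: [-0.2, -0.0, -0.0]
grip_width: 0.0288
```

{"op": "arm_command", "data": {"translation": [[-1,0.6,0],[0,0,0],[0,0,0]], "twist": [0,0,0]}}

```text
time_s: 12.55
tool_pos: [0.5209, -0.1451, 0.1481]
tool_rot: [-179.2, 0.9, 41.8]
force: [0.2, 0.0, -0.0]
grip_width: 0.0292
```

```bash
python3 -c "
from h import *
plan(.5255,-.19,.165,42.7,step=4.7)
w=snap('wrist','w3.png')"
```

```text
t 12.55 pos [ 0.5209 -0.1451  0.1481] rot [-179.2    0.9   41.8] F [ 0.2  0.  -0. ] g 0.0292 N 2
[[-1.3, 1.8, -0.8], [-1.3, 1.8, -0.8]] [-0.5, -0.5]
```

View pics/w3.png

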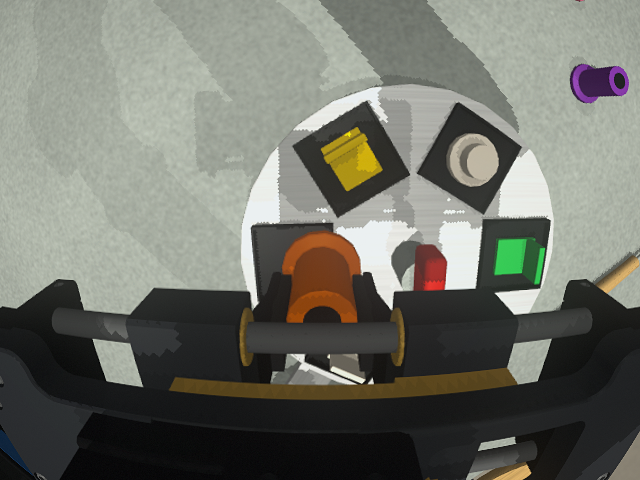

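Wrist view: the bushing is held upright. The empty nest is to its left, with its far edge from (252,226) to (332,223), and the bar is at (430,268).

```bash
python3 - <<'E'
from h import *
o=telemetry.get_obs(); c=optics.read_camera('wrist')
a,b=[wray(c,o,*q,.055)[:2] for q in((252,226),(332,223))]
e=b-a; L=np.hypot(*e); e/=L; nrm=np.array([e[1],-e[0]]); print(a,b,'width',L,'dir',np.degrees(np.arctan2(e[1],e[0])),'centre',(a+b)/2+nrm*L/2,(a+b)/2+nrm*-L/2)
g1,g2=[wray(c,o,*q,.055)[:2] for q in((483,221),(549,219))]; print('green',g1,g2, np.hypot(*(g1-g2)))
print('bar top far edge',wray(c,o,428,246,.132))
E
```

```text
[ 0.47771288 -0.18809854] [ 0.52581552 -0.14141138] width 0.06703398111390742 dir 44.144478034598585 centre [ 0.52510778 -0.18880628] [ 0.47842062 -0.14070364]
green [ 0.62262006 -0.05120234] [ 0.67364082 -0.00177449] 0.07103681794035917
bar top far edge [ 0.56689253 -0.09683071  0.132     ]
```

{"op": "arm_command", "data": {"translation": [[-0.7,1,-0.2],[-0.9,1.2,0],[-0.5,0.7,0],[0,0,0],[0,0,0]], "twist": [-0.5,0,0,0,0]}}

```text
time_s: 13.28
tool_pos: [0.5262, -0.1823, 0.1504]
tool_rot: [-179.2, 0.8, 42.4]
force: [-0.1, -0.5, 0.4]
grip_width: 0.0286
```

```bash
python3 -c "
from h import *
plan(.5255,-.189,.06,43,n=1)"
```

```text
t 13.28 pos [ 0.5262 -0.1823  0.1504] rot [-179.2    0.8   42.4] F [-0.1 -0.5  0.4] g 0.0286 N 1
[[-0.5, 0.45, 9.04]] [-0.6]
```

{"op": "arm_command", "data": {"translation": [[-0.4,0.4,1],[-0.1,0.1,2],[0,0,2],[0,0,1.5],[0,0,1],[0,0,0.5],[0,0,0],[0,0,0]], "twist": [0,0,0,0,0,0,0,0]}}

```text
time_s: 14.28
tool_pos: [0.5243, -0.1896, 0.0664]
tool_rot: [-179.3, 0.8, 42.5]
force: [0.8, 0.1, -0.3]
grip_width: 0.0289
```

```bash
python3 -c "
from h import *
plan(.5255,-.189,.044,43,n=1)"
```

```text
t 14.28 pos [ 0.5243 -0.1896  0.0664] rot [-179.3    0.8   42.5] F [ 0.8  0.1 -0.3] g 0.0289 N 1
[[0.13, 0.03, 2.24]] [-0.5]
```

Now slow steps until there is contact.

{"op": "arm_command", "data": {"translation": [[0.1,0,0.7],[0,0,0.5],[0,0,0.2],[0,0,0]], "twist": [0,0,0,0]}}

```text
time_s: 14.78
tool_pos: [0.5254, -0.1891, 0.0522]
tool_rot: [-179.3, 0.8, 42.5]
force: [-0.9, -0.2, 0.1]
grip_width: 0.0294
```

{"op": "arm_command", "data": {"translation": [[0,0,0.3],[0,0,0.1],[0,0,0]], "twist": [0,0,0]}}

```text
time_s: 15.15
tool_pos: [0.5255, -0.1892, 0.0481]
tool_rot: [-179.4, 0.8, 42.5]
force: [-0.1, -0.3, 0.0]
grip_width: 0.0294
```

{"op": "arm_command", "data": {"translation": [[0,0,0.2],[0,0,0.1]], "twist": [0,0]}}

```text
time_s: 15.4
tool_pos: [0.5262, -0.1897, 0.046]
tool_rot: [-179.5, 0.8, 42.5]
force: [-1.7, -0.2, 7.3]
grip_width: 0.0288
```

{"op": "arm_command", "data": {"translation": [[0,0,0.2],[0,0,0]], "twist": [0,0]}}

```text
time_s: 15.65
tool_pos: [0.5279, -0.1911, 0.0464]
tool_rot: [-179.7, 0.8, 42.5]
force: [-0.4, 0.3, -0.2]
grip_width: 0.0292
```

Contact (7 N) at z 0.046. Now release.

{"op": "arm_command", "data": {"translation": [[0,0,0.1],[0,0,0],[0,0,0],[0,0,0],[0,0,0]], "twist": [0,0,0,0,0], "grip": 65}}

```text
time_s: 16.27
tool_pos: [0.5272, -0.1905, 0.0443]
tool_rot: [-179.6, 0.8, 42.5]
force: [-0.4, -0.1, 0.2]
grip_width: 0.0559
```

{"op": "arm_command", "data": {"translation": [[0,0,-0.5],[0,0,-1.5],[0,0,-2.5],[0,0,-3],[0,0,-2],[0,0,-1],[0,0,0],[0,0,0]], "twist": [0,0,0,0,0,0,0,0]}}

```text
time_s: 17.27
tool_pos: [0.5296, -0.1898, 0.1572]
tool_rot: [-179.8, 0.7, 42.5]
force: [-0.1, 0.5, 0.2]
grip_width: 0.0566
```

```bash
python3 -c "
from h import *
plan(.5988,-.1215,.16,43,n=4)
a=snap('side','s4.png');b=snap('wrist','w4.png')
cv2.imwrite('pics/c4.png',np.hstack([cv2.resize(a['img'][120:300,280:520],(400,300)),cv2.resize(b['img'],(400,300))]))"
```

```text
t 17.27 pos [ 0.5296 -0.1898  0.1572] rot [-179.8    0.7   42.5] F [-0.1  0.5  0.2] g 0.0566 N 4
[[2.4, -0.1, -0.1], [2.4, -0.1, -0.1], [2.4, -0.1, -0.1], [2.4, -0.1, -0.1]] [-0.1, -0.1, -0.1, -0.1]
```

View pics/c4.png

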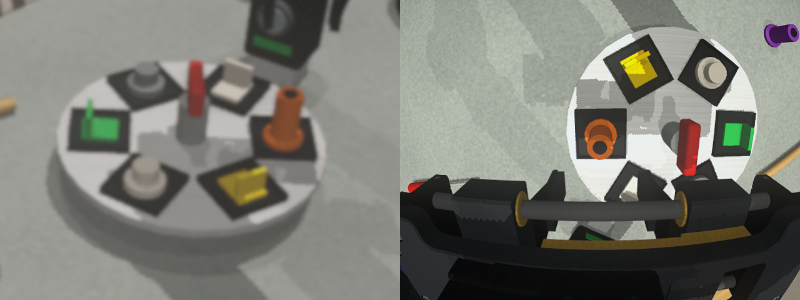

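The bushing stands upright in the nest and is free of the gripper (side crop, and at (600,135) in the right-hand crop). Refining the bar pose from the wrist camera.

```bash
cat > bar.py <<'E'
from h import *
from b import wproj
from scipy.optimize import least_squares as LS
red=lambda h,s,v:((h<4)|(h>172))&(s>120)&(v>40)
def bar(seed,yaw0):
    o=telemetry.get_obs(); c=optics.read_camera('wrist'); B=blob(c['img'],seed,red); f=feat(B)[0]
    r=LS(lambda q:feat(wproj(c,o,place(BAR,[q[0],q[1],.1154,q[2]])))[0]-f,[.5988,-.1215,yaw0],x_scale=[.01,.01,.1],diff_step=3e-3)
    print('bbox',B.min(0),B.max(0),r.x[:2],np.degrees(r.x[2]),r.fun.round(2))
if __name__=='__main__': bar((460,235),-.825)
E
python3 bar.py
```

```text
bbox [443 191] [480 281] [ 0.59992414 -0.11981594] -47.26360294180404 [ 0.96  0.88  3.34 -1.08  7.21]
```

{"op": "arm_command", "data": {"translation": [[1.5,-0.1,0],[2.2,-0.1,0],[2.2,-0.1,0],[1.8,0,0],[0.8,0,0],[0,0,0],[0,0,0]], "twist": [-0.2,0,0,0,0,0,0]}}

```text
time_s: 18.3
tool_pos: [0.5926, -0.125, 0.1532]
tool_rot: [-179.5, 0.7, 42.8]
force: [0.1, -0.4, -0.3]
grip_width: 0.0567
```

```bash
python3 -c "
from h import *
plan(.5995,-.1208,.073,42.7,n=1)"
```

```text
t 18.3 pos [ 0.5926 -0.125   0.1532] rot [-179.5    0.7   42.8] F [ 0.1 -0.4 -0.3] g 0.0567 N 1
[[0.79, 0.16, 8.02]] [0.1]
```

{"op": "arm_command", "data": {"translation": [[0.7,0.1,0.2],[0.1,0.1,1.5],[0,0,2],[0,0,1.5],[0,0,1],[0,0,0.5],[0,0,0],[0,0,0]], "twist": [0,0,0,0,0,0,0,0]}}

```text
time_s: 19.3
tool_pos: [0.5974, -0.1231, 0.0802]
tool_rot: [-179.4, 0.9, 42.6]
force: [-0.9, -1.2, 1.0]
grip_width: 0.0565
```

```bash
python3 -c "
from h import *
plan(.5995,-.1208,.073,42.7,n=1)
from bar import bar
b=snap('wrist','w5.png')"
```

```text
t 19.3 pos [ 0.5974 -0.1231  0.0802] rot [-179.4    0.9   42.6] F [-0.9 -1.2  1. ] g 0.0565 N 1
[[0.31, -0.03, 0.72]] [-0.1]
```

{"op": "arm_command", "data": {"translation": [[0.3,0,0.5],[0,0,0.1],[0,0,0]], "twist": [0,0,0]}}

```text
time_s: 19.73
tool_pos: [0.6004, -0.121, 0.0748]
tool_rot: [-179.5, 0.8, 42.6]
force: [0.7, 0.1, -0.8]
grip_width: 0.0565
```

{"op": "arm_command", "data": {"translation": [[0,0,0],[0,0,0],[0,0,0],[0,0,0],[0,0,0],[0,0,0]], "twist": [0,0,0,0,0,0], "grip": 5, "force": 30}}

```text
time_s: 20.48
tool_pos: [0.5996, -0.1219, 0.075]
tool_rot: [-179.5, 0.9, 42.6]
force: [-0.1, 0.2, 0.5]
grip_width: 0.0157
```

Bar gripped (15.7 mm). Turning gently, twist negative for anticlockwise.

{"op": "arm_command", "data": {"translation": [[0,0,0],[0,0,0],[0,0,0],[0,0,0],[0,0,0]], "twist": [-1,-2,-3,-3,-3]}}

```text
time_s: 21.1
tool_pos: [0.6, -0.1214, 0.075]
tool_rot: [-179.3, 0.7, 55.3]
force: [-0.9, 0.1, 0.4]
grip_width: 0.016
```

{"op": "arm_command", "data": {"translation": [[0,0,0],[0,0,0],[0,0,0],[0,0,0],[0,0,0],[0,0,0],[0,0,0],[0,0,0]], "twist": [-3.5,-3.5,-3.5,-3.5,-3.5,-3.5,-3.5,-3]}}

```text
time_s: 22.1
tool_pos: [0.6006, -0.1201, 0.075]
tool_rot: [-179.1, 0.3, 84.4]
force: [-0.2, 0.1, -0.1]
grip_width: 0.0158
```

Target yaw is 102.7.

{"op": "arm_command", "data": {"translation": [[0,0,0],[0,0,0],[0,0,0],[0,0,0],[0,0,0],[0,0,0],[0,0,0]], "twist": [-3,-3,-3,-3,-2,-1,0]}}

```text
time_s: 22.98
tool_pos: [0.6005, -0.1194, 0.075]
tool_rot: [-179.1, 0.0, 100.5]
force: [-0.9, -0.2, -0.1]
grip_width: 0.0158
```

{"op": "arm_command", "data": {"translation": [[0,0,0],[0,0,0],[0,0,0]], "twist": [-1.5,-0.5,0]}}

```text
time_s: 23.35
tool_pos: [0.6005, -0.1194, 0.0749]
tool_rot: [-179.1, 0.0, 102.7]
force: [-0.7, -0.6, -0.8]
grip_width: 0.0154
```

{"op": "arm_command", "data": {"translation": [[0,0,0],[0,0,0],[0,0,0],[0,0,0],[0,0,0]], "twist": [0,0,0,0,0], "grip": 60}}

```text
time_s: 23.98
tool_pos: [0.6011, -0.1194, 0.0751]
tool_rot: [-179.2, -0.0, 102.6]
force: [-0.5, 0.8, -0.4]
grip_width: 0.0505
```

{"op": "arm_command", "data": {"translation": [[0,0,-0.5],[0,0,-1.5],[0,0,-2.5],[0,0,-3],[0,0,-3],[0,0,-2],[0,0,-1],[0,0,0],[0,0,0]], "twist": [0,0,0,0,0,0,0,0,0]}}

```text
time_s: 25.1
tool_pos: [0.6039, -0.1181, 0.2202]
tool_rot: [-179.4, 0.1, 102.7]
force: [-0.9, 0.4, -0.7]
grip_width: 0.0524
```

```bash
python3 -c "
from h import *
print(telemetry.get_obs()['tool_pos'],telemetry.get_obs()['time_s'])
a=snap('side','s6.png');b=snap('wrist','w6.png')
cv2.imwrite('pics/c6.png',np.hstack([cv2.resize(a['img'][120:300,280:520],(400,300)),cv2.resize(b['img'],(400,300))]))"
```

```text
[ 0.60389381 -0.11807036  0.2202334 ] 25.1
```

View pics/c6.png

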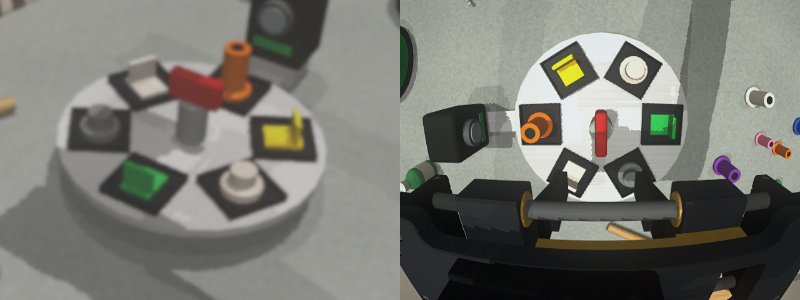

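The bushing stands in its nest directly in front of the scan head, and the gripper is clear. One numeric check of the bar angle, then I hand in.

{"op": "arm_command", "data": {"translation": [[0,0,0],[0,0,0],[0,0,0],[0,0,0]], "twist": [0,0,0,0]}}

```text
time_s: 25.7
tool_pos: [0.603, -0.1181, 0.2184]
tool_rot: [-179.2, -0.0, 102.7]
force: [1.1, -0.5, -0.8]
grip_width: 0.0523
```

```bash
python3 -c "
from bar import *
bar((320,210),.22)
from b import locate
print(locate('wrist',(220,205)))
print(env.sign_off())"
```

```text
bbox [311 178] [330 252] [ 0.59798785 -0.11994817] 13.108662989881141 [-0.01 -0.02  0.64  0.15  8.38]
(array([ 0.63601688, -0.23126365]), array([217.39114094, 205.8504698 ]))
the job is handed in; nothing more can be done
None
```

The orange bushing is standing upright in its nest in front of the black scan head. The table has been turned one click anticlockwise, and the gripper has let go and is clear. I handed the job in at about 26 s of the 48 s allowed.

- **First grasp missed:** The jaws closed above the bushing without moving it. The camera images showed the real fingertips about 33 mm behind the reported tool point, contrary to the description. I corrected for that and the second grasp held.
- **Placement:** I lowered the bushing until it touched the nest floor at about 7 N, then released it. The picture afterwards showed it upright.
- **Turning the table:** I gripped the red bar, turned it 60°, opened the jaws and lifted clear.
- **Last checks:** The bar measured 13.1°, against about 12.7° expected after one click, so the table is at the stop. The last picture shows the bushing upright and in its nest.
- **Check that disagreed:** My last position fit for the bushing assumes it stands on the bench rather than on the raised table, so its figure of (0.636, -0.231) is biased. I relied on the picture instead.

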